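# Switch on the vacuum pump with its key

## Robot

A 6-joint arm with a two-finger parallel gripper is mounted at the origin on the work surface. World frame = base frame: x ahead of the robot, y to its left, z up, the work surface at z = 0. Lengths are in mm, angles in rad, forces in N, time in s.
With the tool pointing down it reaches from about 275 to 750 mm from the base axis. Payload 10.2 kg.
Tool frame: the origin (TCP) lies between the finger pads; the fingertips stand 8 mm ahead of it and the grasp point (between the pads) lies 11 mm behind it; z points along the fingers, y is the line along which they close (so a half turn about z gives the same grasp; the last joint's range is limited). The gripper opens to 85 mm and grips with 20 to 120 N. Pads are 22 mm wide; open, the fingers measure 114 mm over their backs; the gripper's body (76 mm by 85 mm) begins 54 mm behind the grasp point. The pads swing forward as they close: fully open they stand 13 mm farther back than shut.
Start: joints at [-1.371, 0.313, 1.498, -0, 1.331, -0.223], TCP at [215.404, -478.782, 239.294] pointing down, gripper open.
Joint ranges: [-2.94, 2.94], [-0.97, 2.17], [0.19, 2.56], [-1.23, 4.37], [0.02, 3.11], [-2.88, 2.88]. Speed limits (rad/s): [2.39, 2.39, 3.01, 3.14, 3.14, 3.14].

## Interface

Orientations are given as a unit quaternion [w, x, y, z].
In Python, from rig import * gives the robot as it stands.
- The arm moves only by the shell command python3 -m handwheel 'ROWS' [FORCE]. ROWS is JSON, a list that holds one entry, the list of rows, each a list of 7 numbers: the shift along the world's x, y, z in mm, then the turn, a rotation vector about the world's x, y, z in degrees, then the opening, from -1 (shut) to 1 (fully open). A call has 1 to 8 rows; each row shifts and turns the commanded pose from where the row before left it; what a row does not reach is not made up. A row lasts 1/8 s, in which the tool goes at most 62.5 mm and 10.7 degrees, less where a joint would pass 70% of its speed; a pose out of reach is approached as far as the arm can. A call is refused whole if a number of a shift passes 62.5 or a number of a turn 10.7, either way. A call with a gripper value outside its range is refused whole. The fingers move at their own pace and stop on an object; FORCE is the grip in N (left out, the last holds). Time passes only in rows, so rows that do not move let the fingers close. It gives the time, the measured TCP pose, the force, the opening and the grip force at its end, in the units of the state.
- sense(): the state, without advancing time (a new reading comes with each control period).
- capture(name): name is "side" or "top"; returns a dict with "image" (420x560x3 uint8, red, green, blue), "fx", "fy", "cx", "cy" (pixels), "rvec" (rotation vector, rad) and "tvec" (3), from world to camera coordinates, as OpenCV has them. Camera axes: x right, y down, z forward; pixel columns grow to the right and rows downward; lengths in mm; the calibration is good to about 2 mm. A picture is of the moment at which its call begins. There is no depth.
- finish_job(): hands the job in; it is judged then, once.
The state is a dict: "time_s": time; "joints": joint angles; "dq": joint speeds; "tau": joint torques, N m; "eef_pos": TCP position; "ee_rot": TCP orientation; "force": force on the tool from outside, world axes, zero at the start; "wrist_torque": the same for the moment, N m; "grip_width": opening from 0.0 (shut) to 1.0 (fully open); "grip_force": force on a finger pad.
Only numpy, scipy, OpenCV 4.12 (cv2) and the standard library are available. Lean on these libraries where they do the work, as an engineer would, in place of code of your own. Each camera call takes 0.05 s, during which the arm holds its last target. There are 200 camera calls.

## Task

Switch on the vacuum pump: take the red-handled key from its white stand, push it fully home in the lock on the sloping control desk, and only then turn it clockwise (seen from outside the lock, looking at the face) until it comes up against its stop at the green dot beside the lock. Leave the key in the lock, let go of it, and do not shift or tip the bottle, the flask or the beaker.

Things in the scene. Friction and masses are not known exactly. Their poses are not given: they have to be found in the camera images.
- key: Service key 98 mm long, upright in the stand at the start. Origin: centre of the blade's tip; z towards the handle. Steel blade 24 (x) x 8 mm (y), z 0-40 mm, stepped thinner over the first 7; collar 38 mm across, z 40-46; red flat handle 46 (x) x 10 mm (y), z 46-98, to be gripped across its 10 mm. About 120 g. Alike after a half turn about z.
- stand: White block 100 (x) x 80 (y) x 50 mm high, fixed to the bench; its place and yaw vary. Origin: centre of its underside, z up. A slot in its top, 27 (x) x 11 (y) mm and 43 mm deep, holds the key upright, the key's x along the slot and its collar resting on the block's top.
- desk: Pump control desk, grey with blue edges, fixed, 147 mm deep (x), 200 mm wide (y); place and yaw vary. Origin: centre of its underside, z up, low front towards its -x. The face slopes 30 degrees, rising towards +x from 53 to 137 mm; the lock is in the middle of the face, where the face is 95 mm high.
- slot_mouth (a point): Centre of the slot's mouth in the lock barrel (dark steel and brass, 56 mm across, 12 mm proud of the face). Turns with the barrel: z points straight out, 30 degrees from vertical, towards the desk's low front; x along the slot. Slot 26.8 (x) x 10.8 mm (y), 43 deep, 2 mm chamfer. Fully home, the key's collar rests on the barrel, its tip 40 mm inside.
- lock (a joint): Turn of the lock barrel, rad, growing clockwise seen from outside (a negative turn about slot_mouth's z). 0: off, white mark at the red dot; 1.30: the stop, on, mark at the green dot. Starts between 0 and 0.3; stays where left (friction about 0.12 N m). The key has about 0.1 rad of play in the slot.
- amber_bottle: Amber glass bottle with black cap, 76 mm across, 150 mm high, standing on the bench; leave it alone. Origin at the centre of its underside.
- flask: Green conical flask, 84 mm across its foot, 122 mm high, standing on the bench; leave it alone. Origin at the centre of its underside.
- beaker: White beaker, 70 mm across, 85 mm high, standing on the bench; leave it alone. Origin at the centre of its underside.
Mind the look-alikes: they are no part of the job. What is meant by the key is not black or purple, and is the smaller of those in its own colour.

How it is judged (in metres and radians):
On the way, in this order (a step that is already met when the one before it is completed fails the run):
1. the key is fully home in the lock, before the lock has been turned (below 0.6 rad) (z of key in the frame of slot_mouth below -0.035 m and x of key in the frame of slot_mouth between -0.006 and 0.006 m and y of key in the frame of slot_mouth between -0.006 and 0.006 m and angle between the z axis of key and the z axis of slot_mouth, either way round below 0.12 rad and value of joint lock below 0.6 rad), for 0.1 s.
2. with the key still home, the lock is turned clockwise to its stop (above 1.2 rad) (z of key in the frame of slot_mouth below -0.035 m and x of key in the frame of slot_mouth between -0.006 and 0.006 m and y of key in the frame of slot_mouth between -0.006 and 0.006 m and angle between the z axis of key and the z axis of slot_mouth, either way round below 0.12 rad and value of joint lock above 1.2 rad), for 0.1 s.
At the end, for the whole second after the job is handed in: The key is left at rest in the lock, its tip at least 35 mm inside the mouth, within 6 mm of the lock's axis and within 0.12 rad of its direction; the lock is turned past 1.2 rad (the stop is at 1.30); bottle, flask and beaker stand upright (within 0.2 rad) within 40 mm of where they were (all of step 2 and linear speed of key below 0.02 m/s and angle between each of amber_bottle, flask, beaker's own z axis and vertical below 0.2 rad and distance of each of amber_bottle, flask, beaker from where it was at the start of the episode below 0.04 m); the robot touches nothing.
It fails at once if the amber bottle is tipped (over 0.3 rad) or shifted more than 40 mm (angle between amber_bottle's own z axis and vertical above 0.3 rad or distance of amber_bottle from where it was at the start of the episode above 0.04 m).
It fails at once if the flask is tipped (over 0.3 rad) or shifted more than 40 mm (angle between flask's own z axis and vertical above 0.3 rad or distance of flask from where it was at the start of the episode above 0.04 m).
It fails at once if the beaker is tipped (over 0.3 rad) or shifted more than 40 mm (angle between beaker's own z axis and vertical above 0.3 rad or distance of beaker from where it was at the start of the episode above 0.04 m).
It also fails if it takes over 48 s, if anything falls off the work surface, if the arm or the gripper's body presses on something with over 40 N, if the wrist force passes 120 N, or if a joint passes its speed limit or range.

## Working session

There is one attempt and no reset: what is moved stays moved. The work goes in short steps, Python scripts to look and compute and a shell command to move; the robot and the scene stay as the last step left them, time stands still between calls to the robot, and variables do not carry over. Pictures are saved under pics/ and viewed, at most 10 in all, crops included, and the job is handed in when it is done.

```bash
mkdir -p pics; ls; python3 - <<'E'
from rig import *
import cv2,json,pickle
for n in("side","top"):
    c=capture(n); cv2.imwrite(f"pics/{n}0.png",c["image"][:,:,::-1]); pickle.dump(c,open(f"pics/{n}0.pkl","wb"))
    print(n,c["fx"],c["cx"],c["cy"],c["rvec"],c["tvec"])
print(sense())
E
```

```text
pics
side 519.9091400595065 273.2700509689472 205.9942819100369 [ 0.46403762 -2.80738448  1.07442645] [ 592.23895683  237.42270382 1486.82620266]
top 525.8355595111517 284.3051888336082 202.1465795195938 [ 2.14870348 -2.10106582  0.23027262] [ -18.18450196  633.67822329 1201.47180692]
{'time_s': 0.1, 'joints': array([-1.37140962e+00,  3.13381924e-01,  1.49834670e+00,  8.52887169e-06,
        1.33099331e+00, -2.23393189e-01]), 'dq': array([-0.00015118, -0.0011653 , -0.00108677,  0.0009065 ,  0.00074617,
       -0.00101925]), 'tau': array([ 2.67079457e-03, -4.12899756e+01, -2.60142875e+01, -1.73769963e-04,
        3.00097672e-03,  1.03293604e-05]), 'eef_pos': array([ 215.35666948, -478.56249377,  238.80392305]), 'ee_rot': array([-5.64552051e-04,  9.77740279e-01,  2.09818085e-01,  1.09189130e-05]), 'force': array([0.47649182, 0.43369032, 0.47520876]), 'wrist_torque': array([ 0.04088481,  0.02212015, -0.02047704]), 'grip_force': 0.0, 'grip_width': 0.9974401889940746}
```

View pics/side0.png

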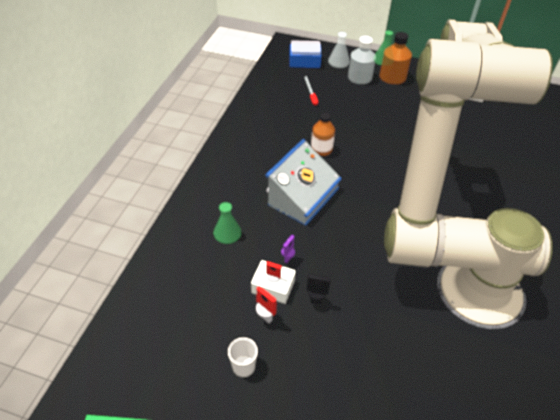

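View pics/top0.png

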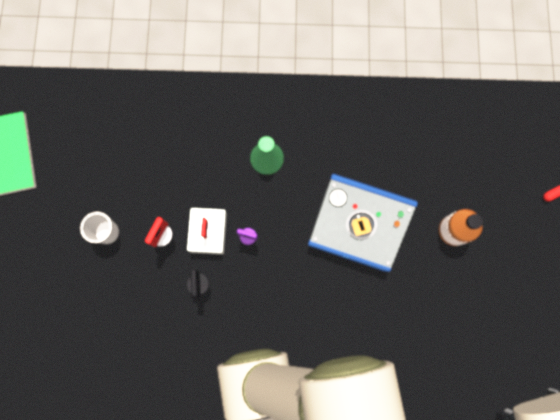

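The side view shows the red key in the white stand at about (274,270), with the larger red look-alike at (265,300). The desk lock is at (307,176). In the top view the key is at (205,228), the look-alike at (157,232) and the lock at (361,226). Next I'll enlarge these areas.

```bash
cat > h.py <<'E'
import numpy as np,cv2,pickle
def load(n): return pickle.load(open(f"pics/{n}.pkl","rb"))
def cam(c):
    R=cv2.Rodrigues(np.array(c["rvec"],float))[0]; t=np.array(c["tvec"],float)
    K=np.array([[c["fx"],0,c["cx"]],[0,c["fy"],c["cy"]],[0,0,1.]]); return K,R,t
def ray(c,uv):
    K,R,t=cam(c); d=R.T@np.linalg.solve(K,[uv[0],uv[1],1.]); return -R.T@t,d/np.linalg.norm(d)
def onz(c,uv,z):
    o,d=ray(c,uv); return o+d*(z-o[2])/d[2]
def tri(c1,p1,c2,p2):
    o,d=ray(c1,p1);q,e=ray(c2,p2)
    s=np.linalg.lstsq(np.c_[d,-e],q-o,rcond=None)[0]; a=o+s[0]*d;b=q+s[1]*e
    return (a+b)/2,np.linalg.norm(a-b)
def proj(c,P):
    K,R,t=cam(c); p=K@(R@np.array(P)+t); return p[:2]/p[2]
E
python3 - <<'E'
from h import *
T=load("top0");S=load("side0")
def crop(c,x,y,w=50,h=37): return cv2.resize(c["image"][y-h:y+h,x-w:x+w],(400,296),interpolation=cv2.INTER_CUBIC)
im=np.vstack([np.hstack([crop(T,205,230),crop(T,361,224,62,46)]),np.hstack([crop(S,274,280),crop(S,303,180,50,37)])])
cv2.imwrite("pics/crops0.png",im[:,:,::-1])
for n,c in(("top",T),("side",S)):
    h=cv2.cvtColor(c["image"],cv2.COLOR_RGB2HSV)
    m=(((h[...,0]<6)|(h[...,0]>174))&(h[...,1]>170)&(h[...,2]>90)).astype(np.uint8)
    for nm,mm in(("red",m),("white",((h[...,1]<40)&(h[...,2]>170)).astype(np.uint8)),("green",((h[...,0]>45)&(h[...,0]<80)&(h[...,1]>120)&(h[...,2]>90)).astype(np.uint8)),("brass",((h[...,0]>15)&(h[...,0]<30)&(h[...,1]>120)&(h[...,2]>110)).astype(np.uint8)),("blue",((h[...,0]>100)&(h[...,0]<125)&(h[...,1]>150)&(h[...,2]>70)).astype(np.uint8))):
        k,l,s,ce=cv2.connectedComponentsWithStats(mm)
        for i in range(1,k):
            if 6<s[i,4]<6000 and (n=="side" and 220<ce[i][0]<350 and 120<ce[i][1]<340 or n=="top" and 80<ce[i][0]<430 and 150<ce[i][1]<300):
                print(n,nm,s[i],ce[i].round(1), np.round(cv2.minAreaRect(np.argwhere(l==i)[:,::-1].astype(np.float32))[1:][0],1),round(cv2.minAreaRect(np.argwhere(l==i)[:,::-1].astype(np.float32))[2],1))
E
```

```text
top red [145 217  22  29 252] [155.5 231.4] [12.2 29.1] 27.6
top red [203 221   3  16  29] [204.4 229.1] [ 2. 15.] 5.7
top white [ 311  180  104   87 4997] [360.9 223.2] [88.5 64.5] 18.4
top white [ 187  208   39   45 1483] [206.1 230.2] [36.3 44.7] 4.2
top white [ 80 211  33  32 833] [ 96.2 227.2] [31. 32.] 90.0
top white [158 227  14  19 153] [165.7 236.9] [ 8.9 20.6] 26.6
top brass [357 218  10  14  69] [361.3 225. ] [13.6  6.6] 71.6
top blue [332 175  85  30 302] [373.4 189. ] [88.9  3.5] 18.4
top blue [309 243  38  14  90] [326.8 249.6] [39.2  2.2] 18.4
top blue [348 256  41  15  93] [368.4 263.5] [42.4  2.5] 18.4
side red [267 261  14  16 155] [273.3 268.3] [15.8 11.8] 16.7
side red [256 287  21  28 279] [266.3 300.1] [29.7 12.9] 39.1
side white [312 137  21  14 189] [321.7 144.7] [20.7 12.2] 5.7
side white [ 270  142   69   71 2162] [304.  177.3] [50.9 50.4] 46.0
side white [251 260  45  42 936] [273.3 280.9] [39.4 34.2] 17.8
side white [256 303  16  15 126] [262.3 311.1] [18.4  8.1] 39.8
side green [214 203  27  40 611] [226.1 226. ] [39. 26.] 90.0
side brass [302 169  11  13 113] [307.1 174.6] [12. 10.] 90.0
side blue [266 139  39  37 125] [283.9 157.6] [ 2.6 52.3] 46.2
side blue [306 178  35  38  66] [322.7 197. ] [ 1.4 50.2] 42.3
side blue [329 190   9   9  10] [332.8 193.6] [ 0.7 11.3] 45.0
side blue [316 205   8   9  12] [318.8 209.5] [ 0.7 10.6] 45.0
side blue [307 216   7   8   8] [309.8 219.5] [0.6 9.2] 39.8
```

View pics/crops0.png

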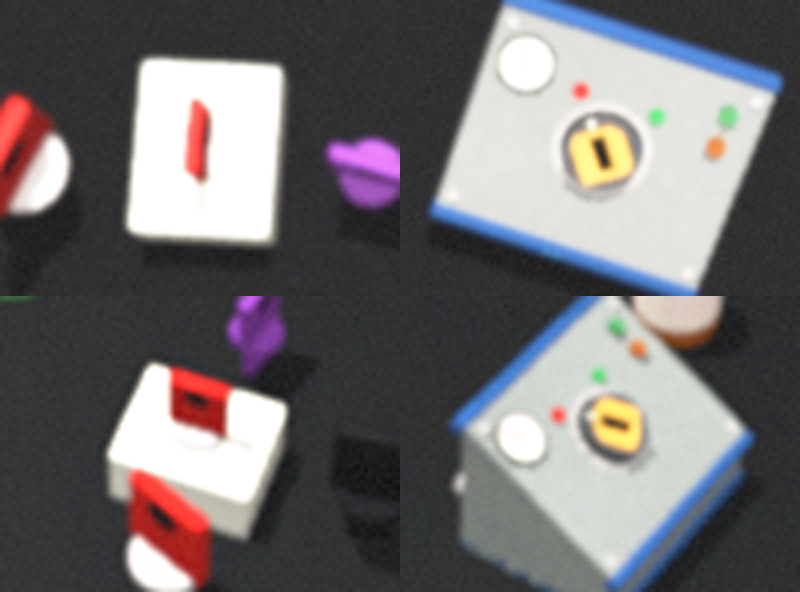

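The crops show the key standing plainly in the stand. The lock has a brass plate with a dark slot, and its white mark sits close to the red dot's direction. I'll triangulate now.

```bash
python3 - <<'E'
from h import *
np.set_printoptions(precision=1,suppress=True)
T=load("top0");S=load("side0")
def tc(u,v): return (155+u/4,193+v/4)
def sc(u,v): return (224+u/4,243+(v-296)/4)
def tl(u,v): return (299+(u-400)*.31,178+v*.3108)
def sl(u,v): return (253+(u-400)/4,143+(v-296)/4)
# stand
h=cv2.cvtColor(T["image"],cv2.COLOR_RGB2HSV)
m=((h[...,1]<40)&(h[...,2]>170)).astype(np.uint8); k,l,s,ce=cv2.connectedComponentsWithStats(m)
def box(x,y):
    i=[i for i in range(1,k) if np.hypot(*(ce[i]-[x,y]))<3][0]
    return cv2.boxPoints(cv2.minAreaRect(np.argwhere(l==i)[:,::-1].astype(np.float32)))
b=box(206,230);P=np.array([onz(T,p,50) for p in b]);print("stand",P,P.mean(0),np.linalg.norm(np.diff(P,axis=0),axis=1))
for n,a,c in(("far corner? stand",(283,65),(152,365)),):0
print("stand corners tri")
for a,c in(((282,65),(287,404)),((142,60),(153,365)),((130,235),(112,457)),((273,242),(250,497))): print(tri(T,tc(*a),S,sc(*c)))
print("key handle ends, tri")
for a,c in(((198,101),(172,371)),((196,178),(231,387))): print(tri(T,tc(*a),S,sc(*c)))
for z in(98+10,50+55):print("top key",[onz(T,tc(*q),z) for q in((197,101),(198,180))])
print("desk: ")
D={}
for nm,a,c in(("brass",(602,155),(617,424)),("slot",(602,154),(616,424)),("red",(581,91),(559,414)),("green",(657,117),(600,376)),("backA",(507,2),(610,297)),("backB",(780,82),(752,437)),("gauge",(526,64),(521,439)),("orange",(715,148),(638,349)),("mark",(592,124),(592,418))):
    D[nm]=tri(T,tl(*a),S,sl(*c)); print(nm,*D[nm])
print(onz(T,(361.3,225),95+12*.87),onz(S,(307.1,174.6),105.4))
E
```

```text
stand [[512.5 226.8  50. ]
 [620.5 225.   50. ]
 [616.  137.3  50. ]
 [508.1 140.6  50. ]] [564.3 182.4  50. ] [108.   87.8 108. ]
stand corners tri
(array([562.3, 138.3,  54.3]), np.float64(103.29739663406217))
(array([593.8, 206.2, 144.1]), np.float64(10.625687174186673))
(array([558. , 230.3,  66.5]), np.float64(98.97166127375138))
(array([525.9, 150.8, -70.4]), np.float64(10.909707796715928))
key handle ends, tri
(array([583.7, 179.8, 104. ]), np.float64(0.6649345149098735))
(array([540.5, 178.9, 103.4]), np.float64(3.396856794519444))
top key [array([582.7, 179.8, 108. ]), array([537.1, 176.9, 108. ])]
top key [array([583.2, 180.2, 105. ]), array([537.5, 177.3, 105. ])]
desk: 
brass [ 574.2 -184.3   97.2] 0.5599895135455927
slot [ 575.  -184.4   96.8] 0.5238098432760238
red [ 618.1 -167.5  109.8] 1.3709682326195365
green [ 600.6 -222.6  107.1] 1.8359345445904725
backA [597.9 -90.8 317.7] 64.81334464686384
backB [ 564.8 -325.9    5.5] 168.3062187695012
gauge [ 636.5 -127.4  113.8] 0.7236638464310023
orange [ 579.8 -264.1  106.3] 0.48144393869835117
mark [ 594.1 -176.   105.7] 2.9557608350050235
[ 575.9 -182.2  105.4] [ 573.1 -177.7  105.4]
```

```bash
python3 - <<'E'
from h import *
np.set_printoptions(precision=1,suppress=True)
T=load("top0");S=load("side0")
tc=lambda u,v:(154.5+u/4,192.5+v/4); sc=lambda u,v:(223.5+u/4,242.5+(v-296)/4)
for a,c in(((282,65),(153,365)),((142,60),(112,457)),((130,235),(250,497)),((273,242),(287,404))): print("stand",tri(T,tc(*a),S,sc(*c)))
for a,c in(((198,101),(172,371)),((196,178),(231,387))): print("key",tri(T,tc(*a),S,sc(*c)))
def comps(c,f,x,y,r):
    im=cv2.resize(c["image"][y-r:y+r,x-r:x+r],None,fx=8,fy=8,interpolation=cv2.INTER_CUBIC)
    h=cv2.cvtColor(im,cv2.COLOR_RGB2HSV).astype(int); m=f(h).astype(np.uint8)
    n,l,s,ce=cv2.connectedComponentsWithStats(m); out=[]
    for i in range(1,n):
        if s[i,4]>60:
            cs,_=cv2.findContours((l==i).astype(np.uint8),0,1); r_=cv2.minAreaRect(cs[0])
            bp=cv2.boxPoints(r_)
            out.append((s[i,4]/64,ce[i]/8-.4375+[x-r,y-r],bp/8-.4375+[x-r,y-r],cv2.minAreaRect(cs[0])[1]))
    return out
res={}
for nm,f,r in(("brass",lambda h:(h[...,0]>12)&(h[...,0]<35)&(h[...,1]>100)&(h[...,2]>100),14),("slot",lambda h:(h[...,2]<95),8),("dotred",lambda h:((h[...,0]<8)|(h[...,0]>172))&(h[...,1]>100),22),("dotgreen",lambda h:(h[...,0]>45)&(h[...,0]<80)&(h[...,1]>70)&(h[...,2]>90),27)):
  for n,c,x,y in(("T",T,361,226),("S",S,307,175)):
    for a,ce,bp,sz in comps(c,f,x,y,r):
        print(nm,n,round(a,1),ce,"box centre",bp.mean(0),np.array(sz)/8)
        if nm in("slot","brass"):
            # long axis direction on the box midpoints
            e0=bp[1]-bp[0];e1=bp[2]-bp[1]
            q=(bp[0]+bp[1])/2,(bp[2]+bp[3])/2
            if np.linalg.norm(e0)>np.linalg.norm(e1): q=(bp[1]+bp[2])/2,(bp[0]+bp[3])/2
            print("   ends",q)
for nm,z,a,b in(("back",137,(332,175.8),(416.5,204)),("front",53,(309,243),(389,270))):
    A,B=onz(T,a,z),onz(T,b,z);d=A-B;print(nm,A,B,np.linalg.norm(d),"yaw",np.degrees(np.arctan2(-d[0],d[1])))
E
```

```text
stand (array([615.4, 139.1,  46.8]), np.float64(3.8710818942237064))
stand (array([615.9, 223.3,  49.4]), np.float64(4.0286841053188835))
stand (array([512.9, 224.5,  51.6]), np.float64(2.244121600325683))
stand (array([511.5, 140.1,  46.8]), np.float64(3.099291741342281))
key (array([584.6, 180.6, 106.9]), np.float64(1.1645959832161012))
key (array([541.5, 179.7, 106.3]), np.float64(3.8715035881563646))
brass T 252.0 [361.1 225.7] box centre [361.2 225.6] [16.9 18.2]
   ends (array([369.9, 223. ]), array([352.4, 228.1]))
brass S 129.2 [306.9 174.7] box centre [306.9 174.7] [12.1 13.1]
   ends (array([307.3, 168.2]), array([306.5, 181.3]))
slot T 12.6 [361.1 225.2] box centre [361.1 225.3] [7.4 1.9]
   ends (array([360. , 221.8]), array([362.2, 228.8]))
slot S 6.1 [303.1 181.1] box centre [302.8 181.1] [7.2 1.8]
   ends (array([299.7, 179.1]), array([305.8, 183. ]))
dotred T 15.3 [354.6 205.8] box centre [354.7 205.8] [4.4 4.2]
dotred S 8.3 [292.1 172.4] box centre [292.1 172.4] [3.1 3.1]
dotgreen T 16.5 [378.1 213.8] box centre [378.2 213.8] [4.5 4.5]
dotgreen S 9.5 [306.7 150.1] box centre [306.7 150.1] [3.6 3.2]
dotgreen S 8.4 [302.2 162.3] box centre [302.2 162.3] [3.  3.2]
back [ 683.2 -110.7  137. ] [ 622.1 -303.2  137. ] 201.928044259151 yaw -17.61862773047025
front [537.9 -65.2  53. ] [ 477.9 -255.9   53. ] 199.9211107922925 yaw -17.463850699928603
```

```bash
python3 -m handwheel '[[[29,55,2,0,0,-2,1],[29,55,2,0,0,-2,1],[29,55,2,0,0,-2,1],[29,55,2,0,0,-2,1],[29,55,2,0,0,-2,1],[29,55,2,0,0,-2,1],[29,55,2,0,0,-2,1],[29,55,0,0,0,-2,1]]]' 60; python3 - <<'E'
from h import *
np.set_printoptions(precision=3,suppress=True)
T=load("top0")
yaw=np.radians(-17.6);dx=np.array([np.cos(yaw),np.sin(yaw),0]);dy=np.array([-dx[1],dx[0],0]);z=np.array([0,0,1.])
u=dx*np.cos(np.pi/6)+z*.5; n=-dx*.5+z*np.cos(np.pi/6)
C=np.array([575.,-182,105.4])
def pl(uv,off):
    o,d=ray(T,uv);t=((C+n*off-o)@n)/(d@n);return o+d*t
def ang(v): return np.arctan2(v@dy,v@u)
a,b=pl((360,221.8),0),pl((362.2,228.8),0);print("slot",a,b,(a+b)/2,ang(a-b))
a,b=pl((369.9,223.),0),pl((352.4,228.1),0);print("brass",a,b,(a+b)/2,ang(b-a)-np.pi/2)
for nm,uv in(("red",(354.7,205.8)),("green",(378.2,213.8))): p=pl(uv,-12);print(nm,p,ang(p-(C-12*n)),np.linalg.norm(p-C+12*n))
print("n",n,"u",u,"dy",dy)
from rig import *
print(sense()["joints"])
for uv in((247,236),(157,232)):print(onz(T,uv,90))
E
```

```text
time_s: 1.1
eef_pos: [448.0, -36.8, 253.4]
ee_rot: [0.0, 0.997, 0.071, 0.0]
force: [1.2, -0.5, -0.0]
grip_width: 0.999
grip_force: 0.0
slot [ 582.749 -178.679  109.085] [ 567.669 -184.827  101.859] [ 575.209 -181.753  105.472] 0.6247234104418917
brass [ 580.087 -201.096  111.533] [ 569.237 -162.556   98.834] [ 574.662 -181.826  105.184] 0.6493583844376678
red [ 619.243 -166.04   113.105] 0.6685599753983725 46.124978801225126
green [ 601.788 -220.29   112.97 ] -0.6689044039623553 45.79329981485079
n [-0.477  0.151  0.866] u [ 0.825 -0.262  0.5  ] dy [0.302 0.953 0.   ]
[-0.344  0.133  1.686 -0.     1.322  1.085]
[546.337  81.333  90.   ]
[550.846 289.71   90.   ]
```

```bash
python3 -m handwheel '[[[23,43,-15,0,0,-1.6,1],[23,43,-15,0,0,-1.6,1],[23,43,-15,0,0,-1.6,1],[23,44,-15,0,0,-1.6,1],[23,44,-15,0,0,-1.6,1],[0,0,-30,0,0,0,1],[0,0,-20,0,0,0,1],[0,0,0,0,0,0,1]]]' 60; python3 - <<'E'
from h import *
from rig import *
c=capture("side");pickle.dump(c,open("pics/side1.pkl","wb"))
im=cv2.resize(c["image"][200:320,200:360],(800,600),interpolation=cv2.INTER_CUBIC);cv2.imwrite("pics/side1.png",im[:,:,::-1])
s=sense();print(s["joints"].round(3),s["eef_pos"].round(1))
E
```

```text
time_s: 2.1
eef_pos: [561.5, 178.2, 126.7]
ee_rot: [0.0, 1.0, 0.002, -0.002]
force: [0.2, -0.1, 0.7]
grip_width: 0.998
grip_force: 0.0
[0.108 0.557 1.436 0.    1.15  1.675] [562.3 178.2 128.2]
```

View pics/side1.png

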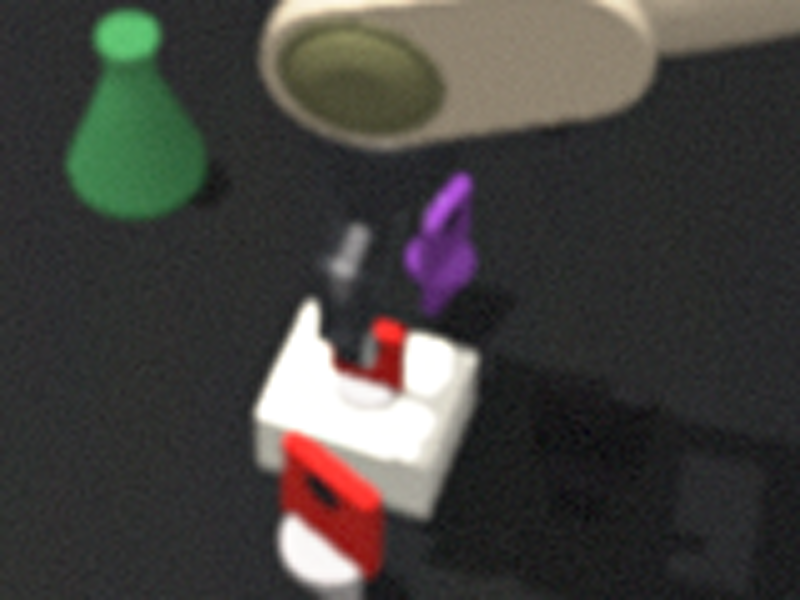

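The picture shows one finger at about (345,340), in front of the middle of the key's handle (335–405 px across). I'll descend and grip.

```bash
python3 -m handwheel '[[[0.5,1.5,-20,0,0,0,1],[0,0,-20,0,0,0,1],[0,0,-13,0,0,0,1],[0,0,0,0,0,0,-0.2],[0,0,0,0,0,0,-1],[0,0,0,0,0,0,-1],[0,0,0,0,0,0,-1],[0,0,0,0,0,0,-1]]]' 60
```

```text
time_s: 3.15
eef_pos: [563.2, 180.9, 75.9]
ee_rot: [-0.001, 1.0, 0.002, 0.001]
force: [-0.1, 7.2, 1.7]
grip_width: 0.112
grip_force: 59.0
```

```bash
python3 -m handwheel '[[[0,0,15,0,0,0,-1],[0,0,25,0,0,0,-1],[0,0,35,0,0,0,-1],[0,0,40,0,0,0,-1],[0,0,40,0,0,0,-1],[0,0,0,0,0,0,-1]]]' 80; python3 - <<'E'
from h import *
from rig import *
ims=[]
for n,(x,y) in(("side",(280,250)),("top",(215,225))):
    c=capture(n);pickle.dump(c,open(f"pics/{n}2.pkl","wb"))
    ims.append(cv2.resize(c["image"][y-60:y+60,x-40:x+40],(400,600),interpolation=cv2.INTER_CUBIC))
cv2.imwrite("pics/k2.png",np.hstack(ims)[:,:,::-1])
s=sense();print(s["joints"].round(3),s["eef_pos"].round(1))
E
```

```text
time_s: 3.9
eef_pos: [563.8, 179.9, 233.3]
ee_rot: [-0.0, 1.0, 0.002, 0.003]
force: [0.9, 0.8, -2.9]
grip_width: 0.105
grip_force: 79.7
[ 0.111  0.466  1.303 -0.     1.374  1.678] [562.6 179.7 229.6]
```

View pics/k2.png

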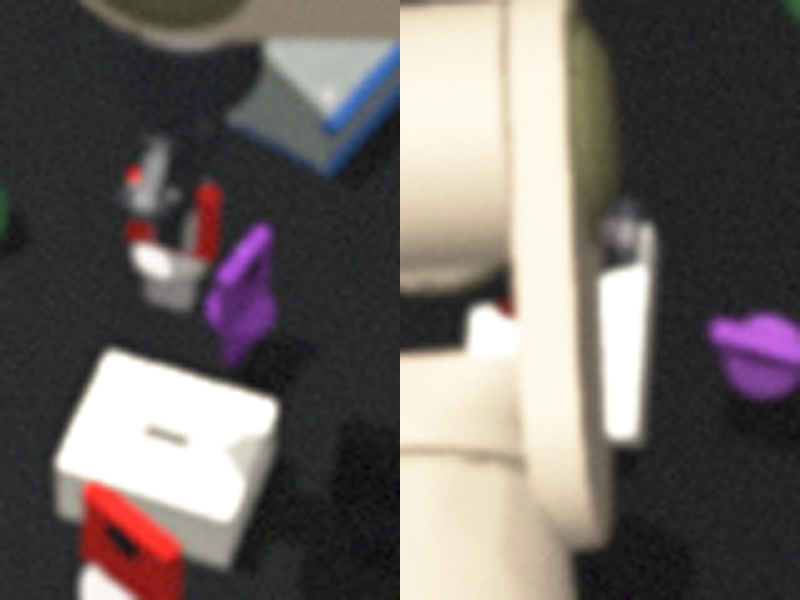

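The picture shows the key held upright and clear of the stand. In the left crop the handle spans about x 126–222, the blade tip is near (170,308), and the empty stand slot is at (166,435). I'll check these against projection and work out the move to the lock.

```bash
cat > goal.py <<'E'
from h import *
from scipy.spatial.transform import Rotation as Ro
yaw=np.radians(-17.6);dx=np.array([np.cos(yaw),np.sin(yaw),0]);dy=np.array([-dx[1],dx[0],0]);z=np.array([0,0,1.])
u=dx*np.cos(np.pi/6)+z*.5; n=-dx*.5+z*np.cos(np.pi/6)
C=np.array([575.,-182,105.4])
TIP=65.5 # key tip ahead of TCP
def tool(a): # slot angle a from upslope -> tool rotation (z=-n, x=slot)
    s=u*np.cos(a)+dy*np.sin(a); return Ro.from_matrix(np.c_[s,np.cross(-n,s),-n])
def cur(s): w=s["ee_rot"]; return Ro.from_quat([w[1],w[2],w[3],w[0]])
E
python3 - <<'E'
from goal import *
from rig import *
np.set_printoptions(precision=2,suppress=True)
S=load("side2");f=lambda p:(p-[240,190])*5
for P in((585.6,180,262),(539.6,180,262),(574.6,184,164),(550.6,184,164),(563,180,50)): print(f(proj(S,P)))
print("slot of stand by side at z50",onz(S,(240+166/5-.4,190+435/5-.4),50))
s=sense();R=cur(s);print(R.as_matrix())
G=tool(.64);d=(G*R.inv()).as_rotvec(degrees=True);print("turn",d,np.linalg.norm(d))
for h in(120,60,20,5,0,-40): print(h,"TCP",C+n*(TIP+h), "delta",C+n*(TIP+h)-s["eef_pos"])
E
```

```text
[133.93 172.35]
[221.99 195.87]
[150.18 302.73]
[193.72 314.81]
[170.03 425.95]
slot of stand by side at z50 [564.68 185.55  50.  ]
[[ 1.  0. -0.]
 [ 0. -1. -0.]
 [-0.  0. -1.]]
turn [-13.67 -26.9   18.42] 35.350697372770945
120 TCP [ 486.59 -153.96  266.05] delta [ -75.99 -333.62   36.46]
60 TCP [ 515.19 -163.03  214.09] delta [ -47.4  -342.69  -15.5 ]
20 TCP [ 534.25 -169.07  179.45] delta [ -28.33 -348.74  -50.14]
5 TCP [ 541.4  -171.34  166.45] delta [ -21.18 -351.01  -63.13]
0 TCP [ 543.78 -172.1   162.12] delta [ -18.8  -351.76  -67.46]
-40 TCP [ 562.85 -178.14  127.48] delta [   0.26 -357.81 -102.1 ]
```

```bash
python3 -m handwheel '[[[-6,-43,10,-1.71,-3.36,2.3,-1],[-6,-43,5,-1.71,-3.36,2.3,-1],[-6,-43,0,-1.71,-3.36,2.3,-1],[-6,-43,0,-1.71,-3.36,2.3,-1],[-6,-43,-3,-1.71,-3.36,2.3,-1],[-6,-43,-7,-1.71,-3.36,2.3,-1],[-6,-43,-10,-1.71,-3.36,2.3,-1],[-6,-42,-10,-1.71,-3.36,2.3,-1]]]'; python3 -m handwheel '[[[0,0,0,0,0,0,-1]]]'; python3 - <<'E'
from goal import *
from rig import *
np.set_printoptions(precision=2,suppress=True)
s=sense();R=cur(s);print(s["joints"],s["eef_pos"])
print("turn left",(tool(.64)*R.inv()).as_rotvec(degrees=True),"to h60",C+n*(TIP+60)-s["eef_pos"])
ims=[]
for nn,(x,y) in(("side",(300,165)),("top",(350,225))):
    c=capture(nn);pickle.dump(c,open(f"pics/{nn}3.pkl","wb"))
    ims.append(cv2.resize(c["image"][y-60:y+60,x-40:x+40],(400,600),interpolation=cv2.INTER_CUBIC))
cv2.imwrite("pics/k3.png",np.hstack(ims)[:,:,::-1])
E
```

```text
time_s: 5.0
eef_pos: [513.8, -164.3, 213.5]
ee_rot: [0.118, 0.953, 0.16, 0.23]
force: [0.6, 0.4, -1.8]
grip_width: 0.105
grip_force: 79.7
time_s: 5.12
eef_pos: [513.0, -165.0, 212.6]
ee_rot: [0.117, 0.953, 0.158, 0.229]
force: [0.1, -0.3, -1.5]
grip_width: 0.106
grip_force: 79.6
[-0.6   0.14  1.89  0.24  0.63  0.49] [ 512.97 -165.03  212.59]
turn left [-0.15 -0.2   0.22] to h60 [2.21 2.01 1.49]
```

View pics/k3.png

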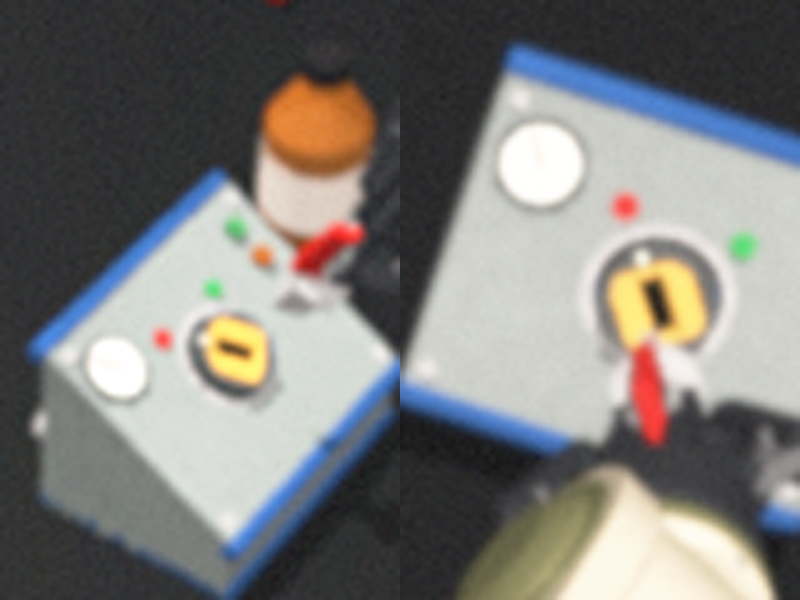

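The side crop shows the key approaching tilted, to the right of the lock. The top crop shows the slot centre at (656,300), with the key still below it in the picture. I'll move to about 8 mm above the mouth and check by projection.

```bash
python3 -m handwheel '[[[9,-2,-14.5,-0.1,-0.1,0.1,-1],[9,-2,-14.5,-0.1,-0.1,0.1,-1],[9,-2,-14.5,0,0,0,-1],[0,0,0,0,0,0,-1],[0,0,0,0,0,0,-1]]]'; python3 - <<'E'
from goal import *
from rig import *
np.set_printoptions(precision=2,suppress=True)
s=sense();R=cur(s);M=R.as_matrix();p=s["eef_pos"]
print("turn left",(tool(.64)*R.inv()).as_rotvec(degrees=True),"to h8",C+n*(TIP+8)-p)
ims=[]
for nn,(x,y) in(("side",(307,170)),("top",(358,225))):
    c=capture(nn);pickle.dump(c,open(f"pics/{nn}4.pkl","wb"))
    ims.append(cv2.resize(c["image"][y-30:y+30,x-20:x+20],(400,600),interpolation=cv2.INTER_CUBIC))
    f=lambda q:((proj(c,q)-[x-20,y-30]+.5)*10).round(0)
    print(nn,"C",f(C),"tip",f(p+TIP*M[:,2]),"tip corners",[f(p+TIP*M[:,2]+M[:,0]*i*12+M[:,1]*j*4) for i in(-1,1) for j in(-1,1)],"top of handle ends",[f(p-32.5*M[:,2]+M[:,0]*i*23) for i in(-1,1)],"collar",f(p+25.5*M[:,2]))
cv2.imwrite("pics/k4.png",np.hstack(ims)[:,:,::-1])
E
```

```text
time_s: 5.85
eef_pos: [542.1, -168.6, 172.3]
ee_rot: [0.119, 0.952, 0.162, 0.232]
force: [-0.5, -0.2, -0.8]
grip_width: 0.106
grip_force: 79.5
turn left [ 0.18  0.25 -0.25] to h8 [-2.08 -2.29 -3.23]
side C [204. 341.] tip [207. 325.] tip corners [array([241., 346.]), array([241., 323.]), array([173., 328.]), array([174., 305.])] top of handle ends [array([431., 212.]), array([297., 173.])] collar [270. 273.]
top C [237. 309.] tip [229. 308.] tip corners [array([229., 360.]), array([262., 350.]), array([197., 266.]), array([230., 256.])] top of handle ends [array([259., 562.]), array([192., 368.])] collar [228. 369.]
```

View pics/k4.png

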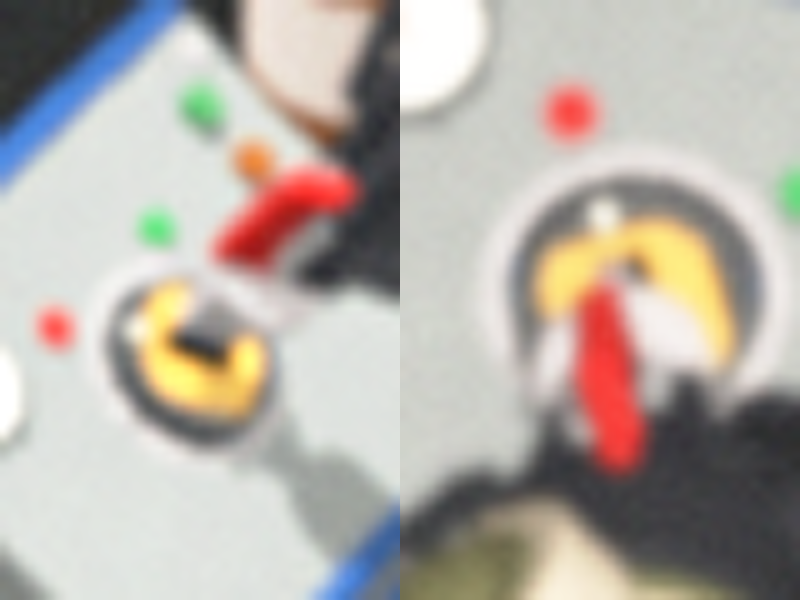

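The side crop shows the blade tip just above the slot, agreeing with the projection once the known 1 px side bias is taken out. In the top crop the slot's far end shows at (632,265), past the tip. I need about 2–3 mm of lateral correction, then I'll enter gently.

```bash
python3 -m handwheel '[[[0,-2,-4,0.1,0.1,-0.1,-1],[0.9,-0.5,-4,0,0,0,-1],[0,0,0,0,0,0,-1],[1,-0.3,-1.7,0,0,0,-1],[1.4,-0.4,-2.6,0,0,0,-1],[0,0,0,0,0,0,-1]]]'; python3 - <<'E'
from goal import *
from rig import *
np.set_printoptions(precision=2,suppress=True)
s=sense();d=s["eef_pos"]-C;M=cur(s).as_matrix();t=d+TIP*M[:,2]
print("tip rel n,u,dy",t@n,t@u,t@dy,"F n,u,dy",[s["force"]@k for k in(n,u,dy)],s["wrist_torque"],(tool(.64)*cur(s).inv()).as_rotvec(degrees=True))
E
```

```text
time_s: 6.7
eef_pos: [545.2, -172.4, 159.2]
ee_rot: [0.119, 0.952, 0.161, 0.231]
force: [0.9, -0.1, -0.9]
grip_width: 0.11
grip_force: 79.5
tip rel n,u,dy -3.2533258398649805 -0.05331149569604765 0.12443496004262505 F n,u,dy [np.float64(-1.237509753772928), np.float64(0.2678467685250444), np.float64(0.13622260701524852)] [ 0.12  0.34 -0.04] [ 0.07  0.11 -0.1 ]
```

No contact yet with the tip nominally 3 mm in, so I'll carry on in small steps.

```bash
python3 -m handwheel '[[[1.4,-0.5,-2.6,0,0,0,-1],[1.4,-0.4,-2.6,0,0,0,-1],[0,0,0,0,0,0,-1]]]'; python3 - <<'E'
from rig import *
s=sense();print(s["force"],s["wrist_torque"])
E
python3 -m handwheel '[[[1.4,-0.5,-2.6,0,0,0,-1],[1.4,-0.4,-2.6,0,0,0,-1],[0,0,0,0,0,0,-1]]]'; python3 - <<'E'
from goal import *
from rig import *
np.set_printoptions(precision=2,suppress=True)
s=sense();d=s["eef_pos"]-C;M=cur(s).as_matrix();t=d+TIP*M[:,2]
print("tip rel n,u,dy",t@n,t@u,t@dy,"F n,u,dy",[s["force"]@k for k in(n,u,dy)],s["wrist_torque"])
E
```

```text
time_s: 7.08
eef_pos: [547.6, -173.3, 153.7]
ee_rot: [0.118, 0.952, 0.161, 0.231]
force: [-1.2, -1.5, -4.3]
grip_width: 0.104
grip_force: 79.3
[-1.20213818 -1.53107858 -4.30862209] [-0.00156304  0.96077987 -0.15152096]
time_s: 7.45
eef_pos: [550.6, -174.3, 148.4]
ee_rot: [0.118, 0.952, 0.161, 0.231]
force: [-2.0, -1.7, -4.1]
grip_width: 0.111
grip_force: 79.6
tip rel n,u,dy -15.457554269125437 -0.6012300103816228 -0.004354244669646956 F n,u,dy [np.float64(-2.890558565628668), np.float64(-3.2730746098064256), np.float64(-2.1744904007792956)] [-0.14  1.15 -0.31]
```

```bash
python3 -m handwheel '[[[1.5,-0.7,-3.6,0,0,0,-1],[1.8,-0.6,-3.5,0,0,0,-1],[1.9,-0.6,-3.5,0,0,0,-1],[1.9,-0.6,-3.5,0,0,0,-1],[0,0,0,0,0,0,-1]]]'; python3 - <<'E'
from goal import *
from rig import *
np.set_printoptions(precision=2,suppress=True)
s=sense();d=s["eef_pos"]-C;M=cur(s).as_matrix();t=d+TIP*M[:,2]
print("tip rel n,u,dy",t@n,t@u,t@dy,"F n,u,dy",[s["force"]@k for k in(n,u,dy)],s["wrist_torque"])
E
```

```text
time_s: 8.07
eef_pos: [558.0, -176.8, 134.6]
ee_rot: [0.119, 0.952, 0.161, 0.231]
force: [-1.9, 0.1, -4.3]
grip_width: 0.104
grip_force: 79.7
tip rel n,u,dy -31.29915424730011 -0.6124383432201199 -0.14363098362716986 F n,u,dy [np.float64(-2.802525573078253), np.float64(-3.7068052299587686), np.float64(-0.5042394422052432)] [-0.06  0.94 -0.21]
```

```bash
python3 -m handwheel '[[[1.6,-0.6,-3.6,0,0,0,-1],[1.4,-0.4,-2.6,0,0,0,-1],[0.9,-0.3,-1.7,0,0,0,-1],[0,0,0,0,0,0,-1]]]'; python3 - <<'E'
from goal import *
from rig import *
np.set_printoptions(precision=2,suppress=True)
s=sense();d=s["eef_pos"]-C;M=cur(s).as_matrix();t=d+TIP*M[:,2]
print("tip rel n,u,dy",t@n,t@u,t@dy,"F n,u,dy",[s["force"]@k for k in(n,u,dy)],s["wrist_torque"])
E
```

```text
time_s: 8.57
eef_pos: [562.0, -178.1, 127.1]
ee_rot: [0.119, 0.952, 0.161, 0.232]
force: [-0.1, -0.5, -3.3]
grip_width: 0.104
grip_force: 79.8
tip rel n,u,dy -39.923893206636755 -0.7144224408115996 -0.1864091796813767 F n,u,dy [np.float64(-2.93620662268168), np.float64(-1.610707317356811), np.float64(-0.44935282850153957)] [ 0.05  0.59 -0.03]
```

```bash
python3 -m handwheel '[[[0.5,-0.2,-0.9,0,0,0,-1],[0.5,-0.1,-0.8,0,0,0,-1],[0,0,0,0,0,0,-1]]]'; python3 - <<'E'
from goal import *
from rig import *
np.set_printoptions(precision=2,suppress=True)
s=sense();d=s["eef_pos"]-C;M=cur(s).as_matrix();t=d+TIP*M[:,2]
print("tip rel n,u,dy",t@n,t@u,t@dy,"F n,u,dy",[s["force"]@k for k in(n,u,dy)],s["wrist_torque"])
E
```

```text
time_s: 8.95
eef_pos: [562.3, -178.1, 126.8]
ee_rot: [0.119, 0.952, 0.161, 0.232]
force: [-21.6, 4.9, 18.4]
grip_width: 0.105
grip_force: 84.3
tip rel n,u,dy -40.32676344947096 -0.5769220867877713 -0.04249917458891339 F n,u,dy [np.float64(26.93641636696246), np.float64(-9.922168122391236), np.float64(-1.8345446761058941)] [ 0.17  1.99 -0.28]
```

Seated: the tip is 40.3 mm in, with 27 N of axial contact. I'll ease the pressure slightly, then turn clockwise about -n.

```bash
python3 -m handwheel '[[[-0.6,0.2,0.4,0,0,0,-1],[0,0,0,2.86,-0.91,-5.2,-1],[0,0,0,2.86,-0.91,-5.2,-1],[0,0,0,2.86,-0.91,-5.2,-1],[0,0,0,0,0,0,-1]]]' 100; cat > st.py <<'E'
from goal import *
from rig import *
np.set_printoptions(precision=2,suppress=True)
s=sense();d=s["eef_pos"]-C;M=cur(s).as_matrix();t=d+TIP*M[:,2];x=M[:,0]
print("tip n,u,dy",t@n,t@u,t@dy,"F n,u,dy",[round(s["force"]@k,1) for k in(n,u,dy)],"torque n",s["wrist_torque"]@n,s["wrist_torque"],"lock~",.667-np.arctan2(x@dy,x@u),"tilt",np.arccos(-M[:,2]@n),s["joints"])
E
python3 st.py
```

```text
time_s: 9.57
eef_pos: [562.1, -177.8, 126.8]
ee_rot: [0.081, 0.965, 0.009, 0.247]
force: [-12.3, 4.6, 12.2]
grip_width: 0.1
grip_force: 98.4
tip n,u,dy -40.198117647821036 -0.8714741609413998 0.13143815432925443 F n,u,dy [np.float64(17.1), np.float64(-5.2), np.float64(0.7)] torque n -0.08787812452412952 [ 0.42  1.3  -0.1 ] lock~ 0.34026570346555307 tilt 0.003256108905785886 [-0.56  0.37  1.85  0.31  0.43  0.75]
```

```bash
python3 -m handwheel '[[[0,0,0,2.86,-0.91,-5.2,-1],[0,0,0,2.86,-0.91,-5.2,-1],[0,0,0,2.86,-0.91,-5.2,-1],[0,0,0,2.86,-0.91,-5.2,-1],[0,0,0,2.86,-0.91,-5.2,-1],[0,0,0,2.86,-0.91,-5.2,-1],[0,0,0,2.86,-0.91,-5.2,-1],[0,0,0,0,0,0,-1]]]'; python3 st.py
```

```text
time_s: 10.58
eef_pos: [562.1, -176.8, 126.7]
ee_rot: [-0.013, 0.905, -0.338, 0.259]
force: [-9.2, 9.6, 12.3]
grip_width: 0.106
grip_force: 98.4
tip n,u,dy -40.17439035928241 -1.2530421016930404 1.0789987094056164 F n,u,dy [np.float64(16.5), np.float64(-3.9), np.float64(6.4)] torque n -0.10819837048988629 [1.36 0.89 0.47] lock~ 1.0737411698569348 tilt 0.001562392208127293 [-0.56  0.37  1.85  0.3   0.43  1.49]
```

```bash
python3 -m handwheel '[[[0.2,0.5,0,2.86,-0.91,-5.2,-1],[0,0,0,2.86,-0.91,-5.2,-1],[0,0,0,1.9,-0.6,-3.5,-1],[0,0,0,0,0,0,-1]]]'; python3 st.py
```

```text
time_s: 11.08
eef_pos: [562.4, -176.3, 126.7]
ee_rot: [-0.048, 0.849, -0.46, 0.255]
force: [-8.8, 9.4, 12.1]
grip_width: 0.108
grip_force: 98.4
tip n,u,dy -40.19098278284813 -1.1244280344248665 1.4988079871965825 F n,u,dy [np.float64(16.1), np.float64(-3.7), np.float64(6.3)] torque n -0.021300013587008282 [1.41 0.84 0.6 ] lock~ 1.3529600962084285 tilt 0.001786539069504346 [-0.55  0.37  1.85  0.3   0.43  1.77]
```

```bash
python3 -m handwheel '[[[0,0,0,1.9,-0.6,-3.5,-1],[0,0,0,0,0,0,-1]]]'; python3 st.py;  python3 -m handwheel '[[[0,0,0,1.9,-0.6,-3.5,-1],[0,0,0,0,0,0,-1]]]'; python3 st.py
```

```text
time_s: 11.32
eef_pos: [562.5, -176.1, 126.7]
ee_rot: [-0.057, 0.832, -0.49, 0.253]
force: [-7.1, 12.0, 11.9]
grip_width: 0.104
grip_force: 98.3
tip n,u,dy -40.193431889703064 -1.1646023274954906 1.7455761824673095 F n,u,dy [np.float64(15.6), np.float64(-3.1), np.float64(9.3)] torque n 0.025931431787849957 [1.58 0.66 0.78] lock~ 1.423113186892237 tilt 0.0017192923749921492 [-0.55  0.37  1.85  0.29  0.43  1.84]
time_s: 11.58
eef_pos: [562.6, -176.0, 126.8]
ee_rot: [-0.065, 0.815, -0.518, 0.251]
force: [-7.9, 12.0, 11.7]
grip_width: 0.105
grip_force: 98.6
tip n,u,dy -40.15211998417389 -1.1414514085933796 1.7960578907404328 F n,u,dy [np.float64(15.7), np.float64(-3.8), np.float64(9.0)] torque n 0.9367091692489445 [1.33 0.69 1.69] lock~ 1.4904599732649109 tilt 0.0023606765230324627 [-0.55  0.37  1.85  0.29  0.43  1.91]
```

Torque has risen to 0.94 N m, so it is at the stop. I'll release, back out along the axis and look.

```bash
python3 -m handwheel '[[[0,0,0,-0.7,0.2,1.3,-1],[0,0,0,0,0,0,-0.7],[0,0,0,0,0,0,-0.2],[0,0,0,0,0,0,-0.2],[0,0,0,0,0,0,-0.2],[0,0,0,0,0,0,-0.2]]]'; python3 st.py; python3 -m handwheel '[[[-5,1.5,9,0,0,0,-0.2],[-10,3,18,0,0,0,-0.2],[-15,4.5,26,0,0,0,-0.2],[-20,6,35,0,0,0,-0.2],[-25,8,43,0,0,0,-0.2],[-40,20,30,0,0,0,-0.2],[-40,20,10,0,0,0,-0.2],[0,0,0,0,0,0,-0.2]]]'; python3 - <<'E'
from h import *
from rig import *
ims=[]
for nn,(x,y) in(("side",(307,170)),("top",(358,225))):
    c=capture(nn)
    ims.append(cv2.resize(c["image"][y-45:y+45,x-30:x+30],(400,600),interpolation=cv2.INTER_CUBIC))
cv2.imwrite("pics/k5.png",np.hstack(ims)[:,:,::-1])
E
```

```text
time_s: 12.32
eef_pos: [562.4, -177.8, 125.8]
ee_rot: [-0.061, 0.821, -0.509, 0.252]
force: [0.2, -0.4, -0.1]
grip_width: 0.403
grip_force: 0.0
tip n,u,dy -41.21697751360199 -1.2364786618117662 -0.061076487154970494 F n,u,dy [np.float64(-0.3), np.float64(0.2), np.float64(-0.3)] torque n -0.04470121900396675 [ 0.11  0.24 -0.03] lock~ 1.4677516369872552 tilt 0.004237627538065186 [-0.56  0.37  1.85  0.29  0.43  1.89]
time_s: 13.32
eef_pos: [406.0, -113.8, 298.6]
ee_rot: [-0.061, 0.821, -0.508, 0.254]
force: [-0.4, -0.6, 1.1]
grip_width: 0.405
grip_force: 0.0
```

View pics/k5.png

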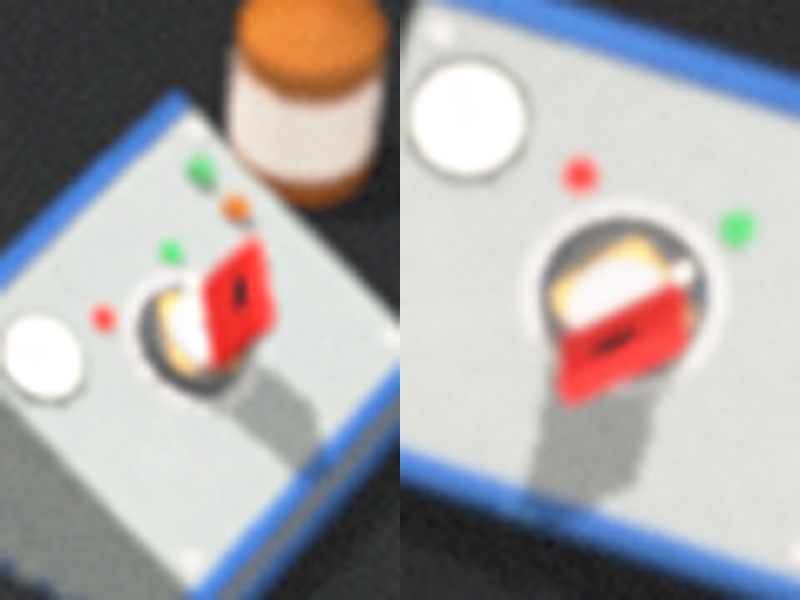

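The key is seated, free and clear of the gripper. The mark is at (683,270), pointing towards the green dot at (738,230). I'll check its angle on the barrel plane.

```bash
python3 - <<'E'
from goal import *
T=load("top0")
def ang(px,off):
    o,d=ray(T,px);c=C+n*off;q=o+d*(((c-o)@n)/(d@n))-c;return np.arctan2(q@dy,q@u),np.hypot(q@dy,q@u)
f=lambda u,v:(327.5+(u-400)/6.667,179.5+v/6.667)
print("mark now",ang(f(683,270),0),"green",ang(f(738,230),-12),"mark at start",ang((299-.5+192*.31,177.5+124*.3108),0))
from rig import *
s=sense();print(s["time_s"],s["dq"].round(3))
E
```

```text
mark now (np.float64(-0.6410530530255594), np.float64(23.925293129276547)) green (np.float64(-0.6778320509254556), np.float64(45.53689477699339)) mark at start (np.float64(0.6468687715030416), np.float64(23.88250424179218))
13.425 [-0.     0.043 -0.01  -0.001 -0.003  0.001]
```

```bash
python3 -m handwheel '[[[0,0,0,0,0,0,-0.2],[0,0,0,0,0,0,-0.2]]]'; python3 -c "
from rig import *
print(finish_job())"
```

```text
time_s: 13.68
eef_pos: [407.7, -114.9, 296.3]
ee_rot: [-0.062, 0.821, -0.509, 0.251]
force: [0.3, -0.0, -0.4]
grip_width: 0.401
grip_force: 0.0
the job is handed in; nothing more can be done
None
```

I pushed the key fully home, turned it clockwise to its stop (the lock reads about 1.29 rad from the mark at the green dot), let go and backed the arm clear, then handed in at 13.7 s; no verdict came back.

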